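Pull the bayonet shunt module and shutter its socket

ROBOT

A 7-joint arm with a two-finger parallel gripper is mounted at the origin on the work surface. World frame = base frame: x ahead of the robot, y to its left, z up, the work surface at z = 0. Lengths are in m, angles in degrees, forces in N, time in s.
With the tool pointing down it reaches from about 0.425 to 0.95 m from the base axis. Payload 4.7 kg.
Tool frame: the origin (TCP) lies at the very end of the fingers, on their centre line; the grasp point (between the pads) lies 19 mm behind it (pinch_z is the distance from the TCP to the grasp point, in m); x points along the fingers, z is the direction in which the jaws open and shut, and the axes are right-handed (so a half turn about x gives the same grasp; the last joint's range is limited). The gripper opens to 87 mm and grips with 3 to 60 N. Pads are 19 mm wide; open, the fingers measure 117 mm over their backs; the gripper's body (75 mm by 190 mm) begins 51 mm behind the grasp point.
Start: joints at [71.969, 26.849, -2.785, 87.806, 1.381, 65.374, -4.715], TCP at [0.19, -0.648, 0.195] pointing down, gripper open.
Joint ranges: [-148.3, 148.3], [-19.14, 114.17], [-79.39, 73.82], [5.75, 140.21], [-59.74, 239.74], [12.07, 113.84], [-152.46, 152.46]. Speed limits (degrees/s): [147.25, 147.25, 180, 180, 180, 180, 180].

INTERFACE

Orientations are given as [roll, pitch, yaw] about the fixed x, y, z axes, in that order (R = Rz(yaw) Ry(pitch) Rx(roll)).
In Python, from workcell import * gives the robot as it stands.
- The arm moves only by the tool send_rows, never from a script. Its argument "plan" is a list that holds one entry, the list of rows, each a list of 7 numbers: the shift along the tool's x, y, z in m, then the turn, a rotation vector about the tool's x, y, z in rad, then the gripper command: -1 is fully open, 1 is shut, values between are in proportion. A call has 1 to 12 rows; each row shifts and turns the commanded pose from where the row before left it, along the tool's axes as they then stand; what a row does not reach is not made up. A row lasts 1/12 s, in which the tool goes at most 41.7 mm and 7.16 degrees, less where a joint would pass 70% of its speed; a pose out of reach is approached as far as the arm can. A call with a gripper value outside its range is refused whole. The fingers move at their own pace and stop on an object; the grip force is fixed at half the most. Time passes only in rows, so rows that do not move let the fingers close. It gives the time, the measured TCP pose, the force and the opening at its end, in the units of the state.
- observe(): the state, without advancing time (a new reading comes with each control period).
- get_image(name): name is "scene" or "top" or "wrist"; returns the picture (420x560x3 uint8, blue, green, red); there is no depth.
- camera_model(name): a dict with "intrinsics" (3x3 intrinsics, pixels), "pose" (4x4, takes a point from camera to world coordinates); the wrist camera has in their place "hand_eye" (4x4, takes a point from camera to tool coordinates, whose origin is the TCP and whose axes are the tool frame's). Camera axes: x right, y up, looking along -z (the intrinsics and any distortion apply to the point x, -y, -z); pixel columns grow to the right and rows downward; lengths in m; the calibration is good to about 2 mm. A picture is of the moment at which its call begins: read the wrist's pose just before it. camera_model takes no time and is no camera call.
- job_done(): hands the job in, once; it reports no verdict.
The state is a dict: "t": time; "q": joint angles; "joint_vel": joint speeds; "joint_torque": joint torques, N m; "tool_pos": TCP position; "orientation": TCP orientation; "contact_force": force on the tool from outside, world axes, zero at the start; "ft_torque": the same for the moment, N m; "opening": finger opening in m.
Only numpy, scipy, OpenCV 4.12 (cv2) and the standard library are available. Lean on these libraries where they do the work, as an engineer would, in place of code of your own. Each camera call takes 0.05 s, during which the arm holds its last target.

TASK

Unlock the round shunt module in the dock by turning its bar grip anticlockwise (seen from above) until its lugs are free, then lift it straight out and set it down upright in the empty storage bin - do not drop it. Then slide the dock's shutter fully closed over the open socket, and leave the spare module and the other things on the bench where they are.

Things in the scene. Friction and masses are not known exactly. Their poses are not given: they have to be found in the camera images.
- module: The shunt module locked in the dock: a loose dark upright can, 56 mm in diameter and 48 mm tall, with a black bar grip on top; 78 mm tall overall, about 0.25 to 0.5 kg. Two steel lugs on opposite sides of the can (14 mm wide, tips 37 mm from the axis, 10 to 17 mm above the underside) lock it. Origin: centre of its underside; z up, x along the bar and through both lugs, y across the bar.
- module_grip (a point): Middle of the top of the module's bar grip, 78 mm above its underside. The bar is 56 mm long along the module's x, 14 mm thick along its y (pinch it there) and 30 mm tall, right on top of the can. Locked in the dock, it spans 81.5 to 111.5 mm above the bench. Axes are the module's.
- dock: The dock, a fixed flat grey box with an aluminium top 60 mm above the bench; it extends 65 mm either way along x, and from -60 to +145 mm along y. Origin: on the axis of its bayonet socket, at bench level; z up. Two guide strips for the shutter, up to 68 mm above the bench, run along y at x = -54 and +54 mm.
- socket (a point): Centre of the socket's floor, 33.5 mm above the bench, on which the module stands; axes are the dock's. The dock's top plate over it (8 mm thick, underside 1.5 mm above the lugs) has a round hole 61 mm across with two slots 24 mm wide out to 39 mm along +x and -x. The module lifts out only with its lugs (its x axis, either way round) along the dock's x within about 0.1 rad.
- release_stop (a point): One of two pins under the plate beside a slot, at the lugs' height. At the start the module's lugs are 0.85 to 1.25 rad clockwise (from above) of the slots. Turning it anticlockwise, with light friction, brings them under the slots; the pins stop it about 0.04 rad past the slots' middle, where it still lifts out. Clockwise it stops at about 1.3 rad from the slots.
- shutter_grip (a point): Middle of the top of the shutter's bar grip, 96 mm above the bench; axes are the dock's. The shutter is a grey plate 100 mm (x) by 90 mm (y), 5 mm thick, its top 66 mm above the bench, sliding on the dock. Its black bar grip, 60 mm long along x, 12 mm thick along y, 30 mm tall, stands 35 mm to the +y side of the plate's centre.
- shutter (a joint): The shutter's travel in m: 0 is fully open, 0.090 fully closed (end stop, plate centred over the socket). Closing slides it along the dock's -y direction. It stays where it is left; about 2 N moves it. It starts at 0 to 0.008. It cannot close while the module is in the socket.
- bin_empty: The empty storage bin: an open grey plastic box 112 by 112 mm outside, 45 mm high, walls and floor 4 mm thick, fixed to the bench. The other bin is alike. Which of them stands nearer to the robot varies. Origin: centre of its underside.
- bin_taken: The other, identical fixed bin, in which a spare module stands. Origin: centre of its underside.
- spare: A spare module, identical to the one in the dock, standing loose in the other bin; bystander. Origin: centre of its underside.
- handmeter: A black hand-held meter, 150 by 76 by 34 mm with a dial, lying loose on the bench; bystander. Origin: centre of its underside.
- screwdriver: A screwdriver, 190 mm long, lying loose on the bench beyond the dock; bystander.
Mind the look-alikes: they are no part of the job. What is shaped like the module but green is not meant.

How it is judged (in metres and radians):
On the way, in this order (a step that is already met when the one before it is completed fails the run):
1. the module is turned to its release position in the socket (angle between the x axis of module and the x axis of dock, either way round below 0.2 rad and horizontal distance between module and dock below 0.008 m and z of module in the frame of dock below 0.055 m), for 0.05 s.
2. the module is lifted clear of the dock (z of module in the frame of dock above 0.065 m), for 0.1 s.
3. the module stands upright on the floor of the empty bin, with the shutter still open (horizontal distance between module and bin_empty below 0.035 m and z of module in the frame of bin_empty below 0.009 m and angle between module's own z axis and vertical below 0.12 rad and value of joint shutter below 0.06 m), for 0.2 s.
At the end, for the whole second after the job is handed in: The module stands released, at rest and upright (within 0.12 rad) on the floor of the bin that was empty, within 35 mm of its middle, and the shutter is closed to within 6 mm of its end stop (horizontal distance between module and bin_empty below 0.035 m and z of module in the frame of bin_empty below 0.009 m and angle between module's own z axis and vertical below 0.12 rad and linear speed of module below 0.02 m/s and value of joint shutter above 0.084 m and contact force between the fingers and module below 0.1 N); the robot touches nothing.
It fails at once if the module was dropped (it moved faster than 0.6 m/s with no finger on it) (linear speed of module above 0.6 m/s and contact force between the fingers and module below 0.1 N).
It fails at once if the spare module was moved by more than 20 mm or tipped (distance of spare from where it was at the start of the episode above 0.02 m or angle between spare's own z axis and vertical above 0.3 rad).
It fails at once if a bystander on the bench was moved by more than 30 mm (distance of any of handmeter, screwdriver from where it was at the start of the episode above 0.03 m).
It also fails if it takes over 58 s, if anything falls off the work surface, if the arm or the gripper's body presses on something with over 40 N, if the wrist force passes 120 N, or if a joint passes its speed limit or range.

## Working session

There is one attempt and no reset: what is moved stays moved. The work goes in short steps, Python scripts to look and compute and a tool call to move; the robot and the scene stay as the last step left them, time stands still between calls to the robot, and variables do not carry over. Pictures are saved under pics/ and viewed, and the job is handed in when it is done.

Besides the shell and the picture viewer there is one more tool, called as name(argument=value, ...) on one line, values as JSON. send_rows: Moves the arm, as the interface text tells. Its arguments: {"type":"object","properties":{"plan":{"type":"array","items":{"type":"array","items":{"type":"array","items":{"type":"number"}}}}},"required":["plan"]}

```bash
mkdir -p pics
cat > h.py <<'E'
import numpy as np,cv2
from workcell import *
E
python3 - <<'E'
from h import *
s=observe();print({k:np.round(v,3) for k,v in s.items()})
for n in ("scene","top","wrist"):
    im=get_image(n);cv2.imwrite(f"pics/{n}0.png",im)
    m=camera_model(n);print(n,{k:np.round(np.array(v),4).tolist() if not isinstance(v,str) else v for k,v in m.items()})
E
```

```text
{'t': np.float64(0.0), 'q': array([71.97 , 26.9  , -2.785, 87.873,  1.382, 65.374, -4.714]), 'joint_vel': array([ 0.04 ,  0.07 , -0.005, -0.   , -0.023, -0.131,  0.064]), 'joint_torque': array([ 0.0000e+00, -5.0798e+01, -8.1000e-02, -2.3616e+01, -6.1000e-02,
        3.8000e-02,  0.0000e+00]), 'tool_pos': array([ 0.19 , -0.647,  0.194]), 'orientation': array([-177.545,   89.887,  108.834]), 'contact_force': array([ 0.594,  0.16 , -0.665]), 'ft_torque': array([ 0.034, -0.015,  0.023]), 'opening': np.float64(0.087)}
scene {'intrinsics': [[401.6939, 0.0, 280.7257], [0.0, 401.6939, 210.6649], [0.0, 0.0, 1.0]], 'pose': [[0.1499, -0.5722, 0.8063, 1.2686], [0.9887, 0.0804, -0.1268, -0.0128], [0.0077, 0.8161, 0.5778, 0.5805], [0.0, 0.0, 0.0, 1.0]]}
top {'intrinsics': [[458.878, 0.0, 283.9093], [0.0, 458.878, 207.241], [0.0, 0.0, 1.0]], 'pose': [[0.0217, 0.9867, -0.161, 0.3955], [-0.9998, 0.0206, -0.0085, 0.0611], [-0.0051, 0.1611, 0.9869, 1.2483], [0.0, 0.0, 0.0, 1.0]]}
wrist {'intrinsics': [[324.5913, 0.0, 280.5712], [0.0, 324.5913, 205.9972], [0.0, 0.0, 1.0]], 'hand_eye': [[0.0004, 0.3051, -0.9523, -0.1896], [0.0001, 0.9523, 0.3051, 0.085], [1.0, -0.0003, 0.0004, -0.001], [0.0, 0.0, 0.0, 1.0]]}
```

View pics/scene0.png

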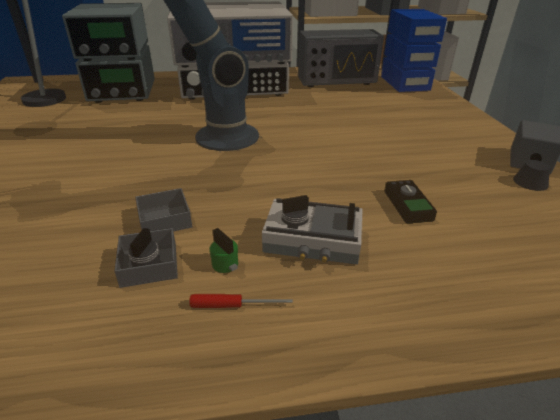

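View pics/top0.png

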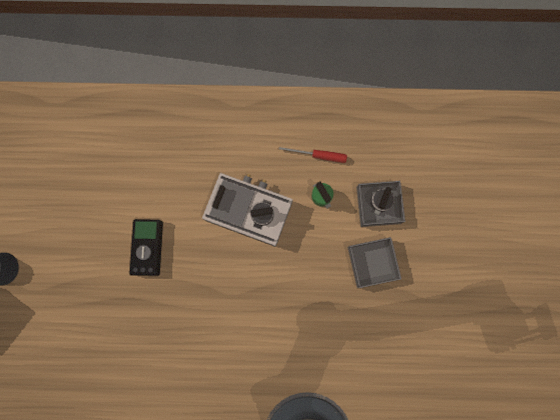

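View pics/wrist0.png

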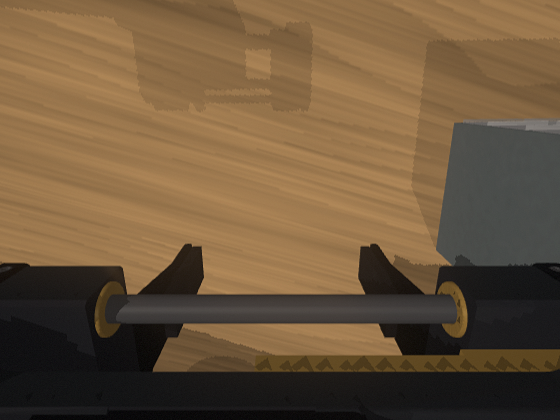

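Top view candidates:
- Dark module in the dock, bar at about (262,213).
- Spare in the bin at (384,200).
- Green look-alike at (322,193).

The shutter bar is at (218,197) and the empty bin at (375,263). The module in the dock fits the description, so I'll check it in a crop.

Run:
```python
from h import *
im=cv2.imread("pics/top0.png")
c=im[165:255,195:300];cv2.imwrite("pics/c1.png",cv2.resize(c,None,fx=6.5,fy=6.5,interpolation=cv2.INTER_CUBIC))
c=im[170:295,340:415];cv2.imwrite("pics/c2.png",cv2.resize(c,None,fx=4.7,fy=4.7,interpolation=cv2.INTER_CUBIC))
```

```text
(no output)
```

View pics/c1.png

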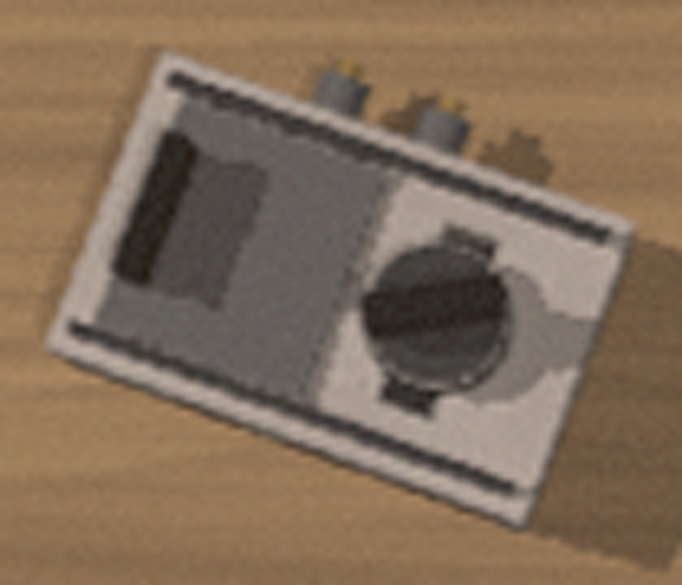

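View pics/c2.png

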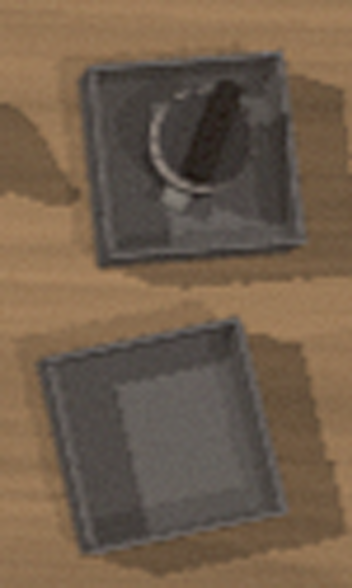

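The crop confirms it: the dark module sits in the socket beside the slotted hole (crop about (435,310)), with the shutter on its left side. Plate corners in the crop are (165,55), (635,225), (525,525) and (50,345). Empty bin rim corners are (42,358), (240,320), (284,512) and (85,550).

```bash
cat >> h.py <<'E'
def ray(name,px,z,T=None):
    m=camera_model(name);K=m["intrinsics"];P=np.array(m["pose"] if T is None else T)
    px=np.atleast_2d(px).astype(float);out=[]
    for u,v in px:
        d=np.array([(u-K[0][2])/K[0][0],-(v-K[1][2])/K[1][1],-1]);w=P[:3,:3]@d;o=P[:3,3]
        out.append((o+w*(z-o[2])/w[2])[:2])
    return np.array(out)
def fit2(local,world):
    # rigid 2D fit
    a=local-local.mean(0);b=world-world.mean(0)
    th=np.arctan2((a[:,0]*b[:,1]-a[:,1]*b[:,0]).sum(),(a*b).sum())
    R=np.array([[np.cos(th),-np.sin(th)],[np.sin(th),np.cos(th)]])
    t=world.mean(0)-R@local.mean(0)
    return th,t,R,np.abs(world-(local@R.T+t)).max()
E
python3 - <<'E'
from h import *
f=lambda c,s,o:(np.array(c,float)+.5)/s-.5+np.array(o)
cor=ray("top",f([(165,55),(635,225),(525,525),(50,345)],6.5,(195,165)),.06)
# dock: y+ left, image-up side is ? x = y rotated -90
# left-top corner: +y ; dock x = world approx +x (up) when y=left
loc=np.array([(.065,.145),(.065,-.06),(-.065,-.06),(-.065,.145)])
th,t,R,e=fit2(loc,cor);print("dock",np.degrees(th),t,e)
b=ray("top",f([(42,358),(240,320),(284,512),(85,550)],4.7,(340,170)),.045)
l=.056*np.array([(1,1),(1,-1),(-1,-1),(-1,1)])
thb,tb,_,e=fit2(l,b);print("bin",np.degrees(thb),tb,e)
b=ray("top",f([(88,70),(280,55),(302,243),(102,264)],4.7,(340,170)),.045)
x=fit2(l,b);print("taken",np.degrees(x[0]),x[1],x[3])
bar=ray("top",f([(365,312),(500,288)],6.5,(195,165)),.1115);print("bar",bar,np.degrees(np.arctan2(*(bar[0]-bar[1])[::-1])),bar.mean(0))
sb=ray("top",f([(183,133),(133,280)],6.5,(195,165)),.096);print("shut",sb,np.degrees(np.arctan2(*(sb[0]-sb[1])[::-1])),((sb.mean(0)-t)@R))
E
```

```text
dock -19.115174673500974 [0.56989332 0.12703211] 0.0012895958741843128
bin 12.139763608268277 [ 0.45221451 -0.16678201] 0.002400975881341194
taken 5.5639917753247605 [ 0.60834504 -0.18543068] 0.0027062258563530506
bar [[0.5656279  0.1537418 ]
 [0.57608442 0.10193264]] 101.41058669366618 [0.57085616 0.12783722]
shut [[0.63788571 0.22926408]
 [0.57871414 0.24631867]] -16.078178315240827 [1.88143094e-05 1.17229177e-01]
```

```bash
cat >> h.py <<'E'
from scipy.spatial.transform import Rotation as Ro
def toolR(s=None):
    s=s or observe();return Ro.from_euler("xyz",s["orientation"],degrees=True).as_matrix()
def toolT(s=None):
    s=s or observe();T=np.eye(4);T[:3,:3]=toolR(s);T[:3,3]=s["tool_pos"];return T
def goto(p,jaw=None):
    "print shift in present tool axes to world p, and turn about tool x for jaw heading deg"
    s=observe();R=toolR(s);print("shift",np.round(R.T@(np.array(p)-s["tool_pos"]),4),"norm",np.linalg.norm(np.array(p)-s["tool_pos"]))
    h=np.degrees(np.arctan2(R[1,2],R[0,2]));print("jaw heading",h,"q7",s["q"][6],"tilt x",R[:,0],"z",R[:,2])
    if jaw is not None:
        d=(jaw-h+90)%180-90; print("turn ccw deg",d,"-> about tool x rad",-np.radians(d))
E
python3 - <<'E'
from h import *
goto((.57,.127,.20),11.4)
E
```

```text
shift [-0.0047  0.5827 -0.6356] norm 0.8623263744330101
jaw heading -73.62421146190412 q7 -4.715820775917568 tilt x [-4.94817819e-04  1.44046013e-03 -9.99998840e-01] z [ 0.28193573 -0.95943209 -0.00152153]
turn ccw deg 85.02421146190414 -> about tool x rad -1.4839524339221286
```

send_rows(plan=[[[0,0.0265,-0.0289,0,0,0,-1],[0,0.0265,-0.0289,0,0,0,-1],[0,0.0265,-0.0289,0,0,0,-1],[0,0.0265,-0.0289,0,0,0,-1],[0,0.0265,-0.0289,0,0,0,-1],[0,0.0265,-0.0289,0,0,0,-1],[0,0.0265,-0.0289,0,0,0,-1],[0,0.0265,-0.0289,0,0,0,-1],[0,0.0265,-0.0289,0,0,0,-1],[0,0.0265,-0.0289,0,0,0,-1],[0,0.0265,-0.0289,0,0,0,-1],[0,0,0,0,0,0,-1]]])

```text
t: 1.15
tool_pos: [0.3839, -0.2527, 0.1954]
orientation: [128.1, 89.8, 55.2]
contact_force: [0.2, 0.1, -0.5]
opening: 0.0869
```

Run:
```python
from h import *
goto((.57,.127,.20),11.4)
```

```text
shift [-0.0032  0.2894 -0.3083] norm 0.4228903508216189
jaw heading -72.9174315240147 q7 -47.195978599112046 tilt x [ 0.00186225  0.00267871 -0.99999468] z [ 0.29374893 -0.95588049 -0.0020135 ]
turn ccw deg 84.3174315240147 -> about tool x rad -1.4716167969189167
```

send_rows(plan=[[[0,0.0263,-0.028,0,0,0,-1],[0,0.0263,-0.028,0,0,0,-1],[0,0.0263,-0.028,0,0,0,-1],[0,0.0263,-0.028,0,0,0,-1],[0,0.0263,-0.028,0,0,0,-1],[0,0.0263,-0.028,0,0,0,-1],[0,0.0263,-0.028,0,0,0,-1],[0,0.0263,-0.028,0,0,0,-1],[0,0.0263,-0.028,0,0,0,-1],[0,0.0263,-0.028,0,0,0,-1],[0,0.0263,-0.028,0,0,0,-1],[0,0,0,0,0,0,-1]]])

```text
t: 2.15
tool_pos: [0.5726, 0.1257, 0.1952]
orientation: [149.1, 89.6, 76.0]
contact_force: [-0.1, 2.2, 0.5]
opening: 0.0875
```

send_rows(plan=[[[0,0,0,-0.1225,0,0,-1],[0,0,0,-0.1225,0,0,-1],[0,0,0,-0.1225,0,0,-1],[0,0,0,-0.1225,0,0,-1],[0,0,0,-0.1225,0,0,-1],[0,0,0,-0.1225,0,0,-1],[0,0,0,-0.1225,0,0,-1],[0,0,0,-0.1225,0,0,-1],[0,0,0,-0.1225,0,0,-1],[0,0,0,-0.1225,0,0,-1],[0,0,0,-0.1225,0,0,-1],[0,0,0,-0.1225,0,0,-1]]])

```text
t: 3.15
tool_pos: [0.571, 0.1159, 0.1948]
orientation: [-151.3, 90.0, -140.3]
contact_force: [-0.1, 0.5, -0.6]
opening: 0.087
```

Run:
```python
from h import *
goto((.57,.127,.20),11.4)
T=toolT();im=get_image("wrist");np.save("pics/T1.npy",T);cv2.imwrite("pics/w1.png",im)
goto((.57,.127,.20),11.4)
```

```text
shift [-0.0052  0.0111  0.0012] norm 0.01229462334316601
jaw heading 10.935204171078581 q7 -22.85225319062987 tilt x [-5.45216876e-04 -4.52034079e-04 -9.99999749e-01] z [ 9.81842152e-01  1.89698714e-01 -6.21067351e-04]
turn ccw deg 0.46479582892142446 -> about tool x rad -0.008112217564215141
shift [-0.0054  0.0111  0.0012] norm 0.012390789933749632
jaw heading 11.143906710949544 q7 -22.66535836459068 tilt x [-9.71912153e-04 -1.80161552e-04 -9.99999511e-01] z [ 0.98114436  0.1932738  -0.00098841]
turn ccw deg 0.2560932890504546 -> about tool x rad -0.004469671086191975
```

View pics/w1.png

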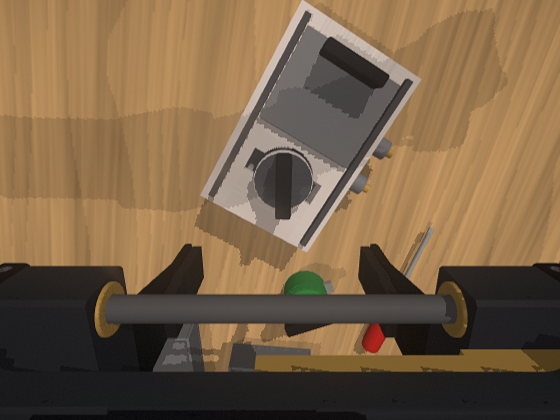

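The wrist view shows the dock with the module at (283,180) and its bar vertical in the picture. The green look-alike is at (303,287), behind the gripper. I'll enlarge this for a second measurement.

Run:
```python
import cv2
im=cv2.imread("pics/w1.png")
cv2.imwrite("pics/c3.png",cv2.resize(im[0:255,195:430],None,fx=2.35,fy=2.35,interpolation=cv2.INTER_CUBIC))
cv2.imwrite("pics/c4.png",cv2.resize(im[135:230,235:335],None,fx=6,fy=6,interpolation=cv2.INTER_CUBIC))
```

```text
(no output)
```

View pics/c3.png

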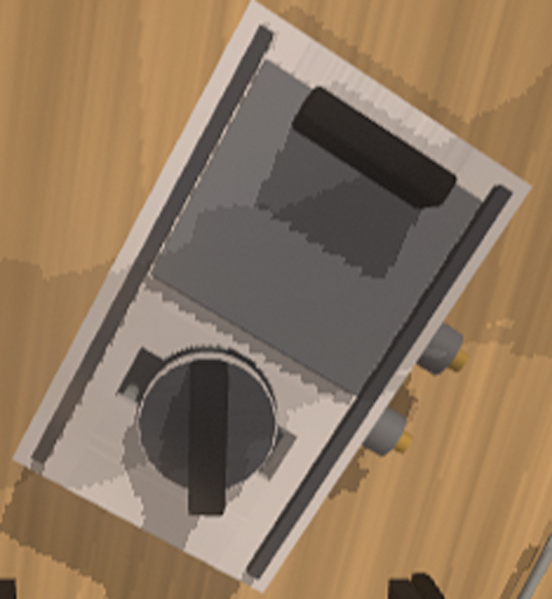

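View pics/c4.png

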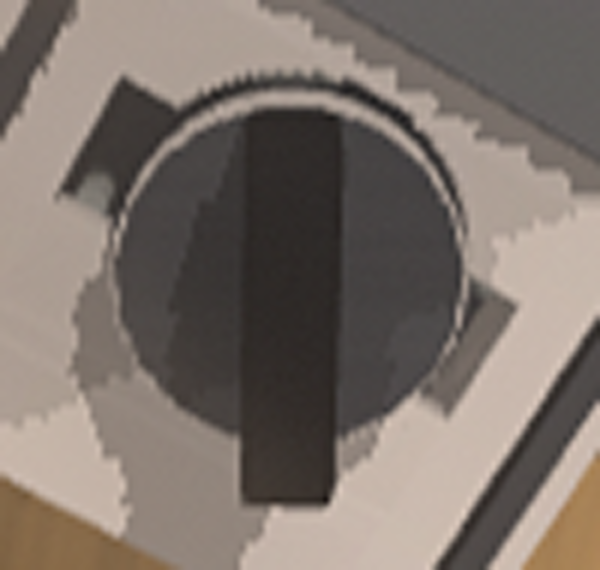

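```bash
cat >> h.py <<'E'
def wT(T): return T@np.array(camera_model("wrist")["hand_eye"])
E
python3 - <<'E'
from h import *
T=wT(np.load("pics/T1.npy"))
f=lambda c,s,o:(np.array(c,float)+.5)/s-.5+np.array(o)
p=f([(250,0),(530,185),(262,590),(15,460)],2.35,(195,0))
c=ray("wrist",p,.06,T)
# order: image up-left etc.; +y dock is up
loc=np.array([(-.065,.145),(.065,.145),(.065,-.06),(-.065,-.06)])
th,t,R,e=fit2(loc,c);print("dock",np.degrees(th),t,e)
print("can ctr",ray("wrist",f([(291,272)],6,(235,135)),.0815,T))
print("can L,R",ray("wrist",f([(116,262),(468,262)],6,(235,135)),.0815,T))
b=ray("wrist",f([(242,503),(332,503),(243,150),(342,150)],6,(235,135)),.1115,T);print(b)
print("bar dir",[np.degrees(np.arctan2(*(b[i]-b[i+2])[::-1])) for i in (0,1)], "mid end",b[:2].mean(0), b[2:].mean(0))
sb=ray("wrist",f([(308,92),(452,182)],2.35,(195,0)),.096,T);print("shut",np.degrees(np.arctan2(*(sb[1]-sb[0])[::-1])),(sb-t)@R)
E
```

```text
dock -18.809464867862264 [0.57120167 0.12924256] 0.0013479070522721126
can ctr [[0.5709858 0.1308007]]
can L,R [[0.54336284 0.12711597]
 [0.59829452 0.13773957]]
[[0.56902641 0.1017021 ]
 [0.58218859 0.10424797]
 [0.55941716 0.15362122]
 [0.57309081 0.1562655 ]]
bar dir [np.float64(-79.51428364096138), np.float64(-80.07940880114744)] mid end [0.5756075  0.10297503] [0.56625398 0.15494336]
shut -17.875816488644247 [[-0.03043164  0.12151226]
 [ 0.02882134  0.12247788]]
```

Run:
```python
from h import *
goto((.5708,.1295,.087),10.4)
```

```text
shift [0.1076 0.0134 0.0026] norm 0.1085112373312607
jaw heading 11.143906710949544 q7 -22.66535836459068 tilt x [-9.71912153e-04 -1.80161552e-04 -9.99999511e-01] z [ 0.98114436  0.1932738  -0.00098841]
turn ccw deg -0.7439067109495454 -> about tool x rad 0.01298362143375132
```

send_rows(plan=[[[0.02,0.0067,0.0013,0.013,0,0,-1],[0.02,0.0067,0.0013,0,0,0,-1],[0,0,0,0,0,0,-1],[0,0,0,0,0,0,-1]]])

```text
t: 3.53
tool_pos: [0.5706, 0.1298, 0.1544]
orientation: [-173.8, 89.9, -164.0]
contact_force: [0.7, -0.0, 0.7]
opening: 0.0871
```

Run:
```python
from h import *
goto((.5708,.1295,.087),10.4)
T=toolT();im=get_image("wrist");np.save("pics/T2.npy",T);cv2.imwrite("pics/w2.png",cv2.resize(im[150:420,130:430],None,fx=2,fy=2))
```

```text
shift [ 0.0674 -0.0003  0.0003] norm 0.06739245058983419
jaw heading 9.809143032730585 q7 -27.10633365052264 tilt x [-2.37016483e-03 -6.81642591e-04 -9.99996959e-01] z [ 0.98537776  0.17036623 -0.00245164]
turn ccw deg 0.590856967269417 -> about tool x rad -0.010312399487199697
```

View pics/w2.png

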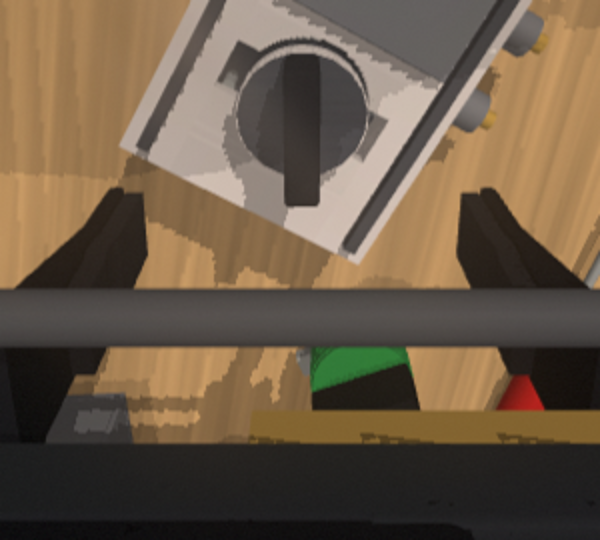

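The bar at x≈302 lies midway between the fingertips (about 143 and 460). I'll descend and close.

send_rows(plan=[[[0.02,0,0,-0.01,0,0,-1],[0.02,0,0,0,0,0,-1],[0.015,0,0,0,0,0,-1],[0.011,0,0,0,0,0,-1],[0,0,0,0,0,0,-1],[0,0,0,0,0,0,-1]]])

```text
t: 4.08
tool_pos: [0.5719, 0.1302, 0.0898]
orientation: [-2.1, 90.0, 8.3]
contact_force: [-0.4, -0.4, 0.2]
opening: 0.087
```

send_rows(plan=[[[0,0,0,0,0,0,1],[0,0,0,0,0,0,1],[0,0,0,0,0,0,1],[0,0,0,0,0,0,1],[0,0,0,0,0,0,1],[0,0,0,0,0,0,1],[0,0,0,0,0,0,1],[0,0,0,0,0,0,1],[0,0,0,0,0,0,1],[0,0,0,0,0,0,1]]])

```text
t: 4.92
tool_pos: [0.5713, 0.1303, 0.0891]
orientation: [-118.1, 90.0, -107.7]
contact_force: [0.6, -0.1, -0.5]
opening: 0.0282
```

Run:
```python
from h import *
goto((.5708,.1295,.087),10.4);s=observe();print(s["contact_force"],s["ft_torque"],s["opening"])
```

```text
shift [ 0.0021 -0.0007 -0.0006] norm 0.0023091162823311107
jaw heading 10.430340465810062 q7 -29.93239391667931 tilt x [-2.42262053e-05 -7.61090041e-05 -9.99999997e-01] z [ 9.83475740e-01  1.81039961e-01 -3.76046564e-05]
turn ccw deg -0.030340465810056116 -> about tool x rad 0.0005295410249742477
[ 0.6159144  -0.08842415 -0.46387729] [-0.03121688 -0.0999211  -0.00021979] 0.028212529218878662
```

Still closing; I'll give it more time.

send_rows(plan=[[[0,0,0,0,0,0,1],[0,0,0,0,0,0,1],[0,0,0,0,0,0,1],[0,0,0,0,0,0,1],[0,0,0,0,0,0,1],[0,0,0,0,0,0,1]]])

```text
t: 5.42
tool_pos: [0.5713, 0.1303, 0.0891]
orientation: [-73.9, 90.0, -63.5]
contact_force: [-0.6, 0.8, 0.1]
opening: 0.001
```

Run:
```python
from h import *
goto((.5708,.1295,.087),10.4);s=observe();print(s["contact_force"],s["ft_torque"],s["opening"])
```

```text
shift [ 0.0021 -0.0007 -0.0006] norm 0.0023173973199217142
jaw heading 10.429957701558314 q7 -29.930737265212496 tilt x [ 3.93302221e-05 -7.87820791e-05 -9.99999996e-01] z [9.83476950e-01 1.81033391e-01 2.44181800e-05]
turn ccw deg -0.029957701558316785 -> about tool x rad 0.000522860528522464
[-0.63170233  0.78702547  0.14021861] [-0.02461367 -0.06057387  0.03230106] 0.0009856384302937653
```

The jaws closed to 1 mm on nothing, so I'll look.

Run:
```python
from h import *
for n in("wrist","scene","top"): cv2.imwrite(f"pics/{n}3.png",get_image(n))
im=cv2.imread("pics/scene3.png");cv2.imwrite("pics/s3c.png",cv2.resize(im[120:290,180:420],None,fx=3.2,fy=3.2,interpolation=cv2.INTER_CUBIC))
```

```text
(no output)
```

View pics/wrist3.png

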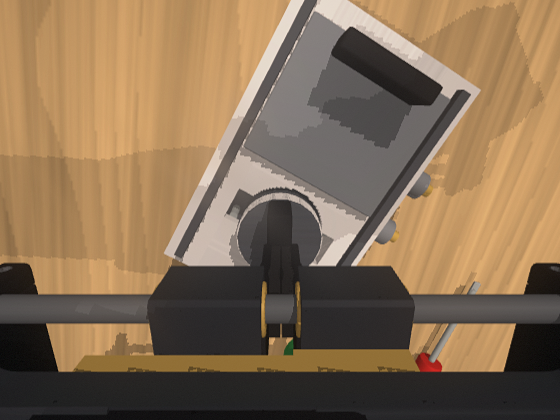

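View pics/s3c.png

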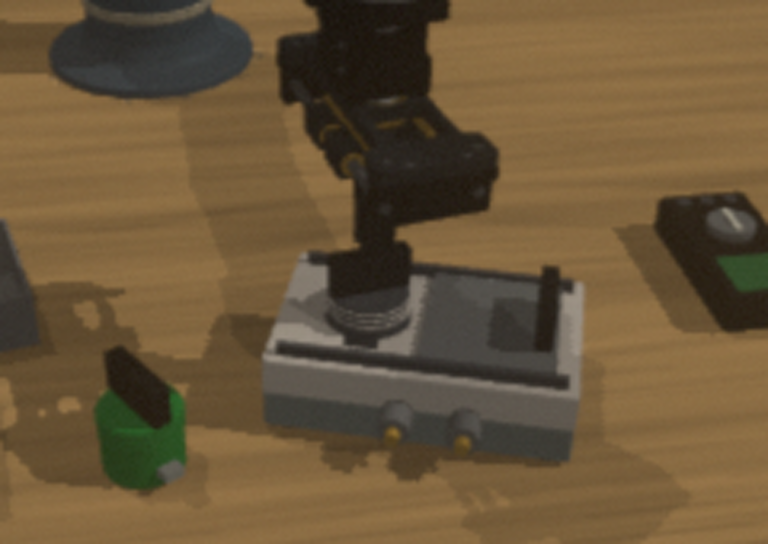

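Run:
```python
from h import *
m=camera_model("wrist");K=np.array(m["intrinsics"]);H=np.linalg.inv(np.array(m["hand_eye"]))
def pj(p,M):
    q=M@np.append(p,1);return K[0,0]*q[0]/-q[2]+K[0,2], -K[1,1]*q[1]/-q[2]+K[1,2]
print("tcp",pj((0,0,0),H),"grasp",pj((-.019,0,0),H))
T=toolT();print(T[:3,3])
Ti=H@np.linalg.inv(T)
for p in [(.5708,.1295,.0815),(.5708,.1295,.1115),(.5758,.103,.1115)]:print(p,pj(p,Ti))
im=cv2.imread("pics/wrist3.png");cv2.imwrite("pics/c5.png",cv2.resize(im[170:370,200:360],None,fx=3,fy=3,interpolation=cv2.INTER_CUBIC))
m2=camera_model("scene");K=np.array(m2["intrinsics"]);S=np.linalg.inv(np.array(m2["pose"]))
print("scene tcp",pj(T[:3,3],S),"grip",pj((.5708,.1295,.1115),S),pj((.5758,.103,.1115),S),pj((.566,.157,.1115),S))
```

```text
tcp (np.float64(279.8406144821754), np.float64(243.13274340557783)) grasp (np.float64(279.7844730175313), np.float64(256.6774790461411))
[0.57129733 0.13026904 0.08915484]
(0.5708, 0.1295, 0.0815) (np.float64(278.90824978593236), np.float64(239.2534950643503))
(0.5708, 0.1295, 0.1115) (np.float64(278.6759537871865), np.float64(260.3911957015502))
(0.5758, 0.103, 0.1115) (np.float64(278.95155258294926), np.float64(301.0985851710267))
scene tcp (np.float64(296.1170379708248), np.float64(206.23790680291086)) grip (np.float64(296.0327193843659), np.float64(197.46515142826374)) (np.float64(284.0569632404789), np.float64(199.72451625247288)) (np.float64(308.279851292829), np.float64(195.25998192183428))
```

View pics/c5.png

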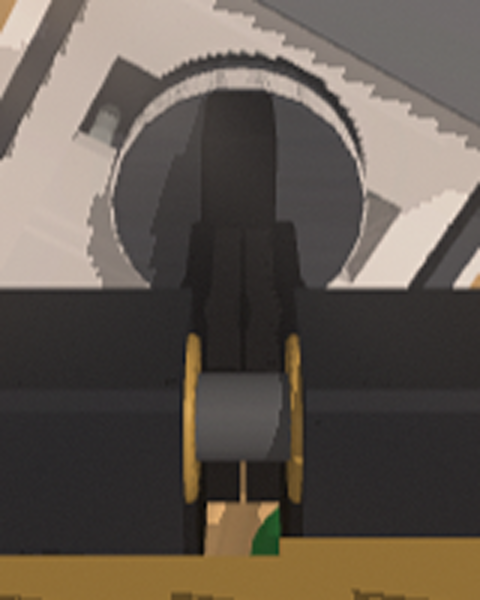

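Run:
```python
from h import *
s=observe();print(s["q"],s["tool_pos"],s["joint_torque"])
T=wT(toolT(s))
for z in(.06,.035):
  c=ray("wrist",[(165,254),(480,90)],z,T);print(z,c,np.linalg.norm(c[1]-c[0]))
c=ray("wrist",[(345,28),(441,90)],.096,T);print(c,np.linalg.norm(c[1]-c[0]))
T0=wT(np.load("pics/T1.npy"))
f=lambda c,s,o:(np.array(c,float)+.5)/s-.5+np.array(o)
c=ray("wrist",f([(530,185),(15,460)],2.35,(195,0)),.06,T0);print(c,np.linalg.norm(c[1]-c[0]))
```

```text
[ 15.22053749  31.90810376 -43.90220716 104.47652709  26.77028045
  54.48370036 -29.93235924] [0.57129733 0.13026904 0.08915484] [-1.38736345e-03 -4.43386996e+01 -8.83226305e+00 -1.89168012e+01
 -5.90305659e-02 -5.50978730e-03  1.77072633e-05]
0.06 [[0.49133874 0.09322944]
 [0.67949531 0.2445708 ]] 0.24146863774262414
0.035 [[0.48392806 0.0793679 ]
 [0.69359285 0.24800912]] 0.26907096073773246
[[0.58168996 0.25520468]
 [0.63884456 0.23587057]] 0.06033619302813151
[[0.67897537 0.24516949]
 [0.49166015 0.09350242]] 0.24101844917267362
```

Run:
```python
import cv2
im=cv2.imread("pics/top3.png");cv2.imwrite("pics/t3c.png",cv2.resize(im[140:320,180:340],None,fx=3.3,fy=3.3,interpolation=cv2.INTER_CUBIC))
im=cv2.imread("pics/scene3.png");cv2.imwrite("pics/s3d.png",cv2.resize(im[150:250,250:350],None,fx=6,fy=6,interpolation=cv2.INTER_CUBIC)*2)
```

```text
(no output)
```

View pics/s3d.png

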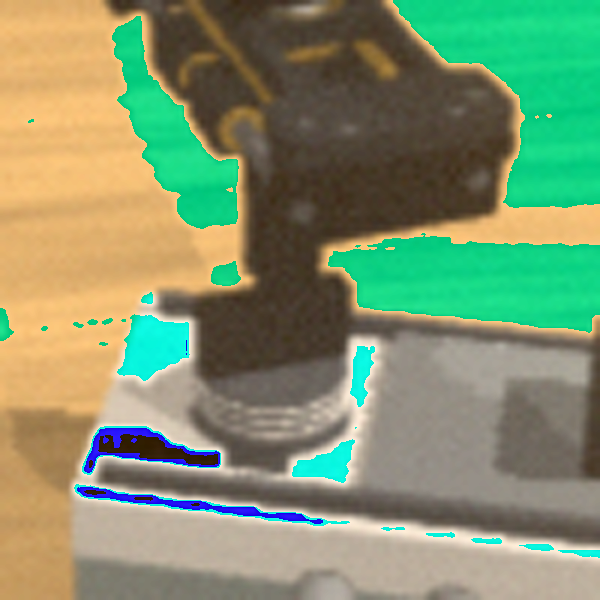

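View pics/t3c.png

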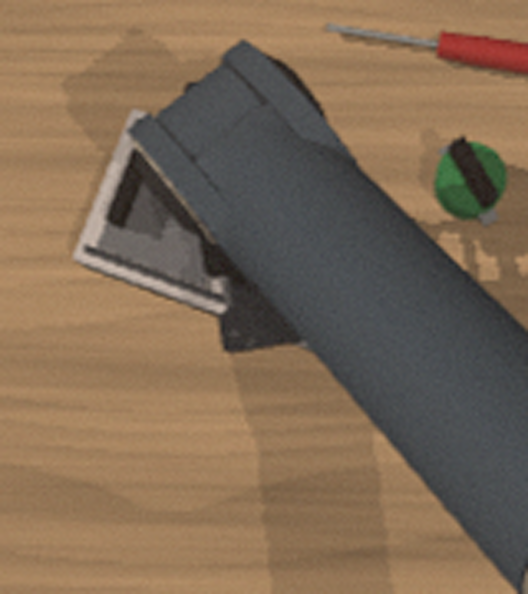

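The wrist and scene views agree that the fingers shut just above the bar. The visible fingertips end about 23 mm short of the stated TCP: the open gap of 155 px implies a depth of 0.182 m, against 0.207 m. I'll open, then descend further in small steps while watching the force.

send_rows(plan=[[[-0.01,-0.0007,-0.0006,0,0,0,0],[0,0,0,0,0,0,0],[0,0,0,0,0,0,0],[0,0,0,0,0,0,0],[0,0,0,0,0,0,0],[0,0,0,0,0,0,0],[0,0,0,0,0,0,0],[0,0,0,0,0,0,0]]])

```text
t: 6.23
tool_pos: [0.5708, 0.1294, 0.099]
orientation: [-167.3, 90.0, -156.8]
contact_force: [-0.6, 1.0, 0.8]
opening: 0.0412
```

Run:
```python
from h import *
goto((.571,.1297,.066),10.2)
cv2.imwrite("pics/w4.png",cv2.resize(get_image("wrist")[150:370,180:380],None,fx=3,fy=2.7))
```

```text
shift [0.033  0.0002 0.0003] norm 0.03297201853159274
jaw heading 10.42643131284682 q7 -29.33961197901855 tilt x [-2.50544499e-04 -1.07164636e-04 -9.99999963e-01] z [ 9.83488056e-01  1.80972854e-01 -2.65801422e-04]
turn ccw deg -0.22643131284681317 -> about tool x rad 0.003951971938790225
```

View pics/w4.png

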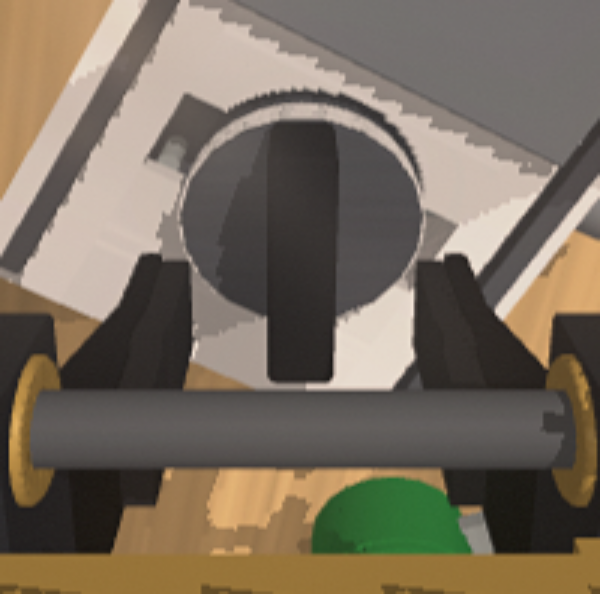

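The bar at x≈302 is centred between the tips (192 and 415).

send_rows(plan=[[[0.012,0,0,0,0,0,0],[0.01,0,0,0,0,0,0],[0.006,0,0,0,0,0,0],[0,0,0,0,0,0,0]]])

```text
t: 6.62
tool_pos: [0.5693, 0.1288, 0.0687]
orientation: [-175.7, 89.8, -165.2]
contact_force: [-0.8, -0.8, 0.2]
opening: 0.0436
```

send_rows(plan=[[[0.003,0,0,0,0,0,0],[0,0,0,0,0,0,0]]])

```text
t: 6.78
tool_pos: [0.5706, 0.1295, 0.0676]
orientation: [173.9, 90.0, -175.7]
contact_force: [-0.4, 0.0, 0.6]
opening: 0.0433
```

send_rows(plan=[[[0.002,0,0,0,0,0,1],[0,0,0,0,0,0,1],[0,0,0,0,0,0,1],[0,0,0,0,0,0,1],[0,0,0,0,0,0,1],[0,0,0,0,0,0,1],[0,0,0,0,0,0,1],[0,0,0,0,0,0,1]]])

```text
t: 7.45
tool_pos: [0.5708, 0.1294, 0.0663]
orientation: [-79.4, 90.0, -68.9]
contact_force: [-0.1, -0.1, 0.7]
opening: 0.0137
```

Run:
```python
from h import *
goto((.571,.1297,.066),10.2);s=observe();print(s["contact_force"],s["ft_torque"],s["opening"])
cv2.imwrite("pics/w5.png",cv2.resize(get_image("wrist")[150:370,180:380],None,fx=3,fy=2.7))
```

```text
shift [0.0003 0.0002 0.0002] norm 0.0004243636921278607
jaw heading 10.423740430004335 q7 -31.12523484254471 tilt x [ 7.20656213e-05 -1.87037801e-04 -9.99999980e-01] z [9.83496588e-01 1.80926671e-01 3.70361667e-05]
turn ccw deg -0.22374043000434085 -> about tool x rad 0.0039050071734036585
[-0.10418272 -0.08647804  0.7052274 ] [-0.07438784 -0.00788112  0.01597549] 0.013701865994884163
```

View pics/w5.png

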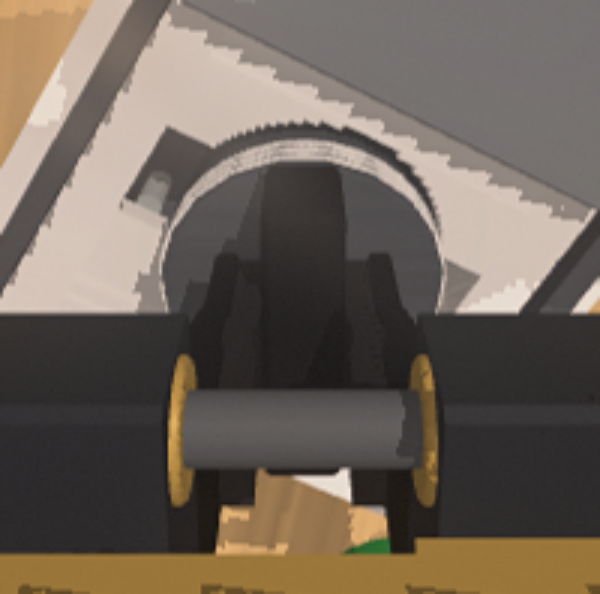

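The grip is firm: the opening is 13.7 mm, which matches the bar. Turning anticlockwise (negative about tool x).

send_rows(plan=[[[0,0,0,-0.03,0,0,1],[0,0,0,-0.04,0,0,1],[0,0,0,-0.04,0,0,1],[0,0,0,-0.04,0,0,1],[0,0,0,-0.04,0,0,1],[0,0,0,0,0,0,1]]])

```text
t: 8.0
tool_pos: [0.5713, 0.1293, 0.0662]
orientation: [-11.5, 90.0, 9.8]
contact_force: [0.4, -1.1, 1.1]
opening: 0.014
```

Run:
```python
from h import *
goto((.5708,.1295,.066),71.2);s=observe();print(s["contact_force"],s["ft_torque"],s["opening"])
```

```text
shift [ 0.0002  0.0004 -0.0004] norm 0.0005996448611398459
jaw heading 21.341339102370902 q7 -21.78238595516364 tilt x [ 7.59173442e-04  1.31108527e-04 -9.99999703e-01] z [9.31428633e-01 3.63923251e-01 7.54829547e-04]
turn ccw deg 49.85866089762911 -> about tool x rad -0.8701977932989794
[ 0.42744627 -1.08344136  1.100183  ] [-0.09996927 -0.30618256  0.04888299] 0.014042375336558884
```

send_rows(plan=[[[0,0,0,-0.06,0,0,1],[0,0,0,-0.07,0,0,1],[0,0,0,-0.07,0,0,1],[0,0,0,-0.07,0,0,1],[0,0,0,-0.07,0,0,1],[0,0,0,-0.07,0,0,1],[0,0,0,-0.07,0,0,1],[0,0,0,-0.07,0,0,1],[0,0,0,-0.07,0,0,1],[0,0,0,-0.07,0,0,1],[0,0,0,-0.07,0,0,1],[0,0,0,0,0,0,1]]])

```text
t: 9.0
tool_pos: [0.5713, 0.1296, 0.0663]
orientation: [-13.3, 90.0, 51.6]
contact_force: [-0.6, 0.1, 0.3]
opening: 0.0138
```

send_rows(plan=[[[0,0,0,-0.05,0,0,1],[0,0,0,-0.045,0,0,1],[0,0,0,-0.01,0,0,1],[0,0,0,0,0,0,1],[0,0,0,0,0,0,1]]])

```text
t: 9.42
tool_pos: [0.5712, 0.1296, 0.0662]
orientation: [-51.7, 90.0, 19.1]
contact_force: [1.6, 0.1, -0.0]
opening: 0.0135
```

Run:
```python
from h import *
goto((.5708,.1295,.066),71.2);s=observe();print(s["contact_force"],s["ft_torque"],s["opening"])
T=toolT(s);im=get_image("wrist");np.save("pics/T6.npy",T);cv2.imwrite("pics/w6.png",im)
```

```text
shift [ 0.0002  0.0003 -0.0002] norm 0.00047588930993691414
jaw heading 70.76330579765047 q7 20.522013672201574 tilt x [ 7.59002558e-04  2.62660924e-04 -9.99999677e-01] z [3.29471350e-01 9.44165442e-01 4.98065125e-04]
turn ccw deg 0.4366942023495284 -> about tool x rad -0.007621751655369628
[ 1.59859372  0.09395611 -0.03949684] [ 0.23286569 -0.47457823  0.01354391] 0.013501750152296516
```

View pics/w6.png

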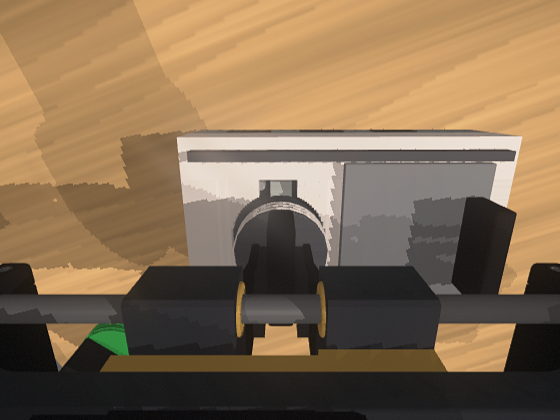

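The slot at (278,188) now shows the lug beneath it, and the bar runs square to the dock edge. Lifting gently first.

send_rows(plan=[[[-0.004,0,0,0,0,0,1],[-0.006,0,0,0,0,0,1],[-0.006,0,0,0,0,0,1],[0,0,0,0,0,0,1]]])

```text
t: 9.8
tool_pos: [0.5711, 0.1298, 0.0833]
orientation: [-59.8, 89.9, 11.1]
contact_force: [0.4, 0.1, -4.1]
opening: 0.014
```

Run:
```python
from h import *
goto((.5708,.1295,.166),71.2);s=observe();print(s["contact_force"],s["ft_torque"],s["opening"])
```

```text
shift [-0.0827  0.0001 -0.0003] norm 0.0827395869200058
jaw heading 70.87085068038405 q7 21.53509060028371 tilt x [ 1.25839987e-03  2.46494391e-04 -9.99999178e-01] z [3.27698533e-01 9.44782121e-01 6.45259814e-04]
turn ccw deg 0.32914931961595073 -> about tool x rad -0.0057447393579974975
[ 0.35795112  0.05219182 -4.05601316] [ 0.09051242 -0.10876781  0.05232542] 0.014001487182395496
```

send_rows(plan=[[[-0.01,0,0,0,0,0,1],[-0.015,0,0,0,0,0,1],[-0.018,0,0,0,0,0,1],[-0.018,0,0,0,0,0,1],[-0.016,0,0,0,0,0,1],[-0.01,0,0,0,0,0,1],[0,0,0,0,0,0,1]]])

```text
t: 10.38
tool_pos: [0.5723, 0.1306, 0.1724]
orientation: [-56.4, 89.7, 14.4]
contact_force: [-0.2, 0.1, -3.3]
opening: 0.0137
```

Run:
```python
from h import *
goto((.4522,-.1668,.17),71.2);s=observe();print(s["contact_force"],s["ft_torque"],s["opening"])
cv2.imwrite("pics/s7.png",get_image("scene"))
```

```text
shift [ 0.0014  0.016  -0.3203] norm 0.32069212018123733
jaw heading 70.86869049132133 q7 26.156233410139432 tilt x [ 0.00508986  0.00131113 -0.99998619] z [0.32773284 0.94476597 0.00290687]
turn ccw deg 0.3313095086786717 -> about tool x rad -0.005782441769607549
[-0.22490501  0.14603911 -3.34116786] [ 0.10581565 -0.17923221 -0.02144425] 0.013672372663347683
```

View pics/s7.png

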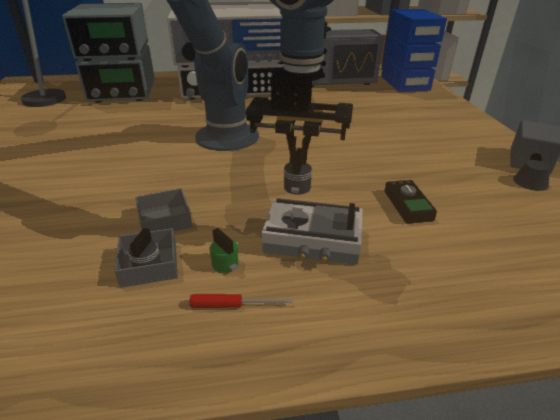

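The module (297,178) is held clear of the dock and the socket is empty. Next, the move to the empty bin.

send_rows(plan=[[[0,0.001,-0.015,0,0,0,1],[0,0.001,-0.028,0,0,0,1],[0,0.002,-0.03,0,0,0,1],[0,0.002,-0.03,0,0,0,1],[0,0.002,-0.03,0,0,0,1],[0,0.002,-0.03,0,0,0,1],[0,0.002,-0.03,0,0,0,1],[0,0.002,-0.03,0,0,0,1],[0,0.001,-0.03,0,0,0,1],[0,0.001,-0.03,0,0,0,1],[0,0,-0.025,0,0,0,1],[0,0,-0.012,0,0,0,1]]])

```text
t: 11.43
tool_pos: [0.4483, -0.1717, 0.1678]
orientation: [127.7, 89.8, -161.7]
contact_force: [0.5, 0.7, -3.7]
opening: 0.0134
```

send_rows(plan=[[[0,0,0,0,0,0,1],[0,0,0,0,0,0,1],[0,0,0,0,0,0,1]]])

```text
t: 11.68
tool_pos: [0.4509, -0.1663, 0.1689]
orientation: [26.6, 89.9, 97.5]
contact_force: [-0.4, 0.3, -4.0]
opening: 0.0139
```

Run:
```python
from h import *
goto((.4522,-.1668,.17));s=observe();print(s["contact_force"],s["ft_torque"],s["opening"])
np.save("pics/T8.npy",toolT(s));cv2.imwrite("pics/w8.png",get_image("wrist"))
cv2.imwrite("pics/s8.png",get_image("scene"))
```

```text
shift [-0.0011 -0.0014  0.    ] norm 0.0017803275859385557
jaw heading 70.96062772981134 q7 59.85006269543315 tilt x [-1.20763120e-04  9.11667439e-04 -9.99999577e-01] z [3.26217705e-01 9.45294310e-01 8.22399323e-04]
[-0.36954373  0.31688293 -4.00115797] [ 0.06686066 -0.1843627  -0.00126903] 0.013853912874203388
```

View pics/w8.png

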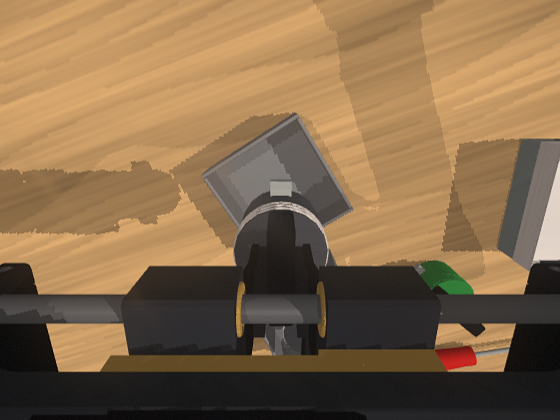

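View pics/s8.png

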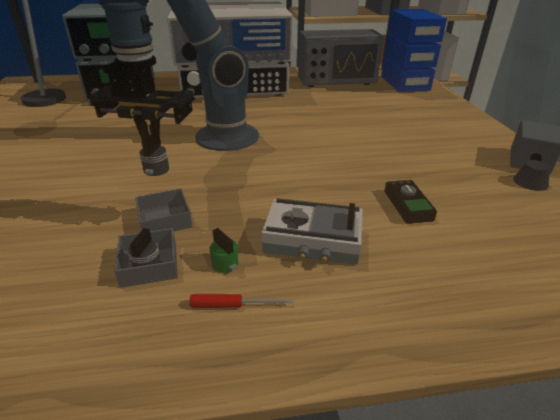

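Empty bin rim corners in the wrist view are (204,176), (296,114) and (352,209). I'll check the bin centre.

Run:
```python
from h import *
T=wT(np.load("pics/T8.npy"))
c=ray("wrist",[(204,176),(296,114),(352,209)],.045,T);print(c,np.linalg.norm(c[0]-c[1]),np.linalg.norm(c[2]-c[1]),"ctr",(c[0]+c[2])/2)
```

```text
[[ 0.41236085 -0.23138513]
 [ 0.38606816 -0.12737263]
 [ 0.493079   -0.10256682]] 0.10728422453064028 0.10984829571145681 ctr [ 0.45271992 -0.16697597]
```

Both cameras agree. Descending to a seating TCP height of about 0.037.

send_rows(plan=[[[0.01,-0.0014,0,0,0,0,1],[0.018,0,0,0,0,0,1],[0.02,0,0,0,0,0,1],[0.02,0,0,0,0,0,1],[0.02,0,0,0,0,0,1],[0.016,0,0,0,0,0,1],[0.01,0,0,0,0,0,1],[0.007,0,0,0,0,0,1],[0,0,0,0,0,0,1],[0,0,0,0,0,0,1]]])

```text
t: 12.62
tool_pos: [0.4527, -0.1677, 0.0483]
orientation: [-53.8, 90.0, 17.1]
contact_force: [0.6, 0.9, -5.2]
opening: 0.0139
```

send_rows(plan=[[[0.004,0,0,0,0,0,1],[0.003,0,0,0,0,0,1],[0,0,0,0,0,0,1],[0,0,0,0,0,0,1]]])

```text
t: 12.95
tool_pos: [0.4522, -0.1683, 0.0413]
orientation: [-124.7, 90.0, -53.8]
contact_force: [0.6, -0.1, -4.6]
opening: 0.0136
```

Run:
```python
from h import *
goto((.4527,-.1668,.0367));s=observe();print(s["contact_force"],s["ft_torque"],s["opening"])
```

```text
shift [0.0046 0.     0.0015] norm 0.00485601974729257
jaw heading 70.86016889510597 q7 48.98375593563351 tilt x [ 2.49269148e-04 -3.41067255e-04 -9.99999911e-01] z [ 3.27874724e-01  9.44721180e-01 -2.40484428e-04]
[ 0.60144296 -0.05344272 -4.56925057] [ 0.05505825 -0.15172529 -0.03654168] 0.0136304748453575
```

send_rows(plan=[[[0.002,0,0,0,0,0,1],[0.0015,0,0,0,0,0,1],[0,0,0,0,0,0,1],[0,0,0,0,0,0,1]]])

```text
t: 13.28
tool_pos: [0.4521, -0.1681, 0.0376]
orientation: [122.9, 90.0, -166.3]
contact_force: [-0.4, -0.7, -4.4]
opening: 0.0136
```

send_rows(plan=[[[0.001,0,0,0,0,0,1],[0,0,0,0,0,0,1],[0,0,0,0,0,0,1]]])

```text
t: 13.53
tool_pos: [0.4524, -0.1681, 0.0368]
orientation: [-98.9, 90.0, -28.0]
contact_force: [-0.2, 0.3, -2.4]
opening: 0.0138
```

Contact is starting: the carried weight dropped from 4.4 to 2.4 N. One more millimetre, then open gently.

send_rows(plan=[[[0.0008,0,0,0,0,0,1],[0,0,0,0,0,0,1],[0,0,0,0,0,0,1]]])

```text
t: 13.78
tool_pos: [0.4525, -0.1682, 0.0368]
orientation: [-159.2, 89.9, -88.3]
contact_force: [-3.3, -0.4, 5.9]
opening: 0.0139
```

send_rows(plan=[[[0,0,0,0,0,0,0.2],[0,0,0,0,0,0,0.2],[0,0,0,0,0,0,0],[0,0,0,0,0,0,0],[0,0,0,0,0,0,0],[0,0,0,0,0,0,0],[0,0,0,0,0,0,0]]])

```text
t: 14.37
tool_pos: [0.4522, -0.1681, 0.0358]
orientation: [-48.9, 90.0, 22.0]
contact_force: [-0.2, 0.8, 0.8]
opening: 0.0425
```

Run:
```python
from h import *
s=observe();print(s["contact_force"],s["ft_torque"],s["opening"],s["tool_pos"])
cv2.imwrite("pics/w9.png",get_image("wrist"))
```

```text
[-0.15702965  0.75976858  0.76761441] [ 0.0509189  -0.13219012  0.01618122] 0.04248736116240123 [ 0.45223637 -0.16806251  0.03581162]
```

View pics/w9.png

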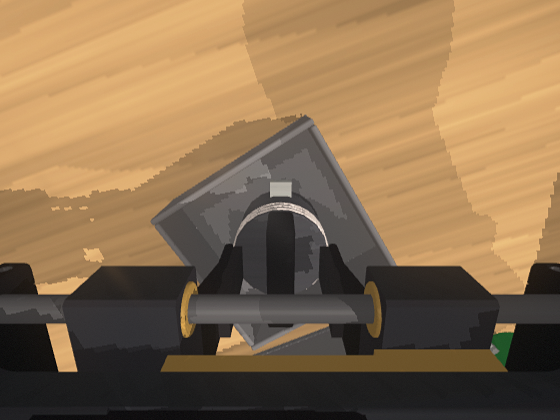

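The module stands in the bin with the fingers open clear of the bar (280,265). Rising and moving to the shutter grip.

send_rows(plan=[[[-0.008,0,0,0,0,0,0],[-0.015,0,0,0,0,0,0],[-0.02,0,0,0,0,0,0],[-0.025,0,0,0,0,0,0],[-0.025,0,0,0,0,0,0],[-0.025,0,0,0,0,0,0],[-0.016,0,0,0,0,0,0],[0,0,0,0,0,0,0],[0,0,0,0,0,0,0]]])

```text
t: 15.17
tool_pos: [0.4526, -0.1683, 0.1707]
orientation: [-113.8, 89.9, -43.0]
contact_force: [0.1, 0.2, 0.4]
opening: 0.044
```

Run:
```python
from h import *
goto((.6093,.2410,.17),71.05);s=observe();print(s["contact_force"],s["opening"])
cv2.imwrite("pics/s10.png",cv2.resize(get_image("scene")[120:300,90:330],None,fx=3,fy=3)); cv2.imwrite("pics/w10.png",get_image("wrist"))
```

```text
shift [ 4.000e-04 -1.390e-02  4.381e-01] norm 0.4382698355949335
jaw heading 70.8564420764947 q7 59.9642792830872 tilt x [ 0.00147789 -0.00137687 -0.99999796] z [ 3.27936073e-01  9.44699564e-01 -8.16075899e-04]
turn ccw deg 0.19355792350529555 -> about tool x rad -0.0033782230584907314
[0.13699983 0.17155434 0.41438678] 0.0439811715971406
```

View pics/s10.png

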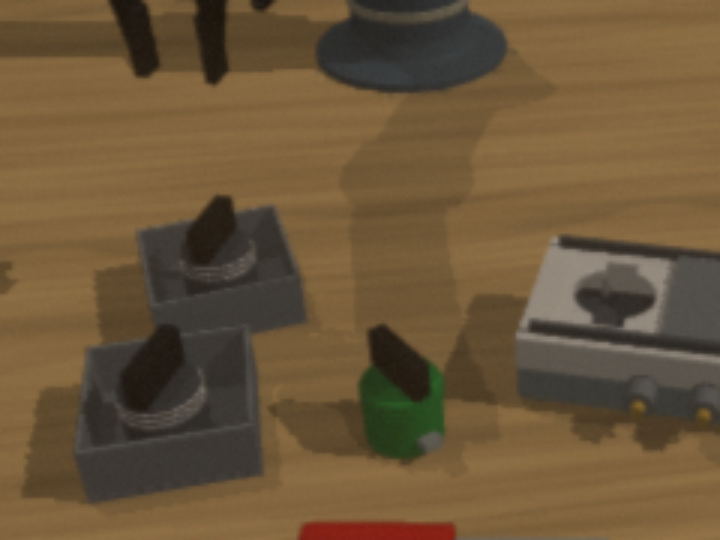

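The module stands upright near the middle of the bin (crop (215,245)). Moving along tool +z by 0.438.

send_rows(plan=[[[0,-0.001,0.03,0,0,0,0],[0,-0.001,0.038,0,0,0,0],[0,-0.001,0.038,0,0,0,0],[0,-0.001,0.038,0,0,0,0],[0,-0.001,0.038,0,0,0,0],[0,-0.001,0.038,0,0,0,0],[0,-0.001,0.038,0,0,0,0],[0,-0.001,0.038,0,0,0,0],[0,-0.002,0.038,0,0,0,0],[0,-0.002,0.038,0,0,0,0],[0,-0.001,0.038,0,0,0,0],[0,-0.001,0.028,0,0,0,0]]])

```text
t: 16.27
tool_pos: [0.6083, 0.2447, 0.168]
orientation: [99.3, 89.8, 170.3]
contact_force: [-0.2, 0.3, -0.0]
opening: 0.0436
```

send_rows(plan=[[[0,0,0,0,0,0,0],[0,0,0,0,0,0,0],[0,0,0,0,0,0,0]]])

```text
t: 16.52
tool_pos: [0.6083, 0.2402, 0.1683]
orientation: [151.1, 89.8, -138.0]
contact_force: [0.1, -0.2, -0.2]
opening: 0.0436
```

Run:
```python
from h import *
goto((.6093,.2410,.17),71.05);s=observe();np.save("pics/T11.npy",toolT(s))
cv2.imwrite("pics/w11.png",get_image("wrist"))
```

```text
shift [-0.0017 -0.0007  0.0011] norm 0.0021480107787912933
jaw heading 70.89012792414572 q7 18.403712428382388 tilt x [-0.00224039 -0.00201799 -0.99999545] z [ 0.32737957  0.94488923 -0.00264025]
turn ccw deg 0.1598720758542811 -> about tool x rad -0.0027902941056553313
```

View pics/w11.png

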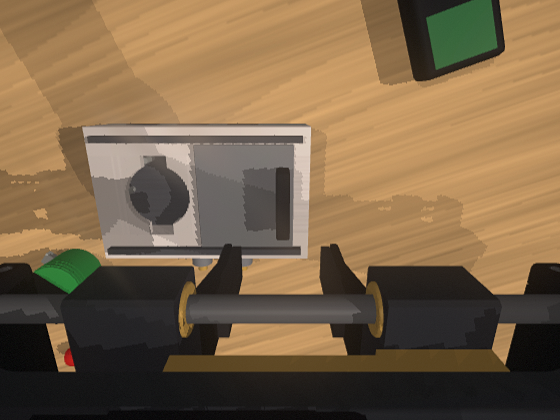

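The shutter bar lies at columns 276–290, rows 167–240, and the gap centre is near column 281.

Run:
```python
from h import *
T=wT(np.load("pics/T11.npy"))
c=ray("wrist",[(283,167),(283,240)],.096,T);print(c,c.mean(0),np.linalg.norm(c[0]-c[1]))
m=c.mean(0);goto((m[0],m[1],.054),71.05)
```

```text
[[0.57697827 0.25421861]
 [0.63816041 0.23318598]] [0.60756934 0.24370229] 0.0646964097712296
shift [0.1146 0.0023 0.004 ] norm 0.11468769841896968
jaw heading 70.81499715141105 q7 18.40163595942018 tilt x [-0.00169506 -0.00213838 -0.99999628] z [ 0.32861835  0.94445928 -0.00257665]
turn ccw deg 0.23500284858894815 -> about tool x rad -0.004101573459442856
```

send_rows(plan=[[[0.015,0.001,0.003,0,0,0,0],[0.022,0,0,0,0,0,0],[0.025,0,0,0,0,0,0],[0.022,0,0,0,0,0,0],[0.014,0,0,0,0,0,0],[0.008,0,0,0,0,0,0],[0.005,0,0,0,0,0,0],[0,0,0,0,0,0,0],[0,0,0,0,0,0,0]]])

```text
t: 17.32
tool_pos: [0.6095, 0.2446, 0.0596]
orientation: [-37.9, 89.9, 33.0]
contact_force: [0.5, -0.1, 0.4]
opening: 0.0434
```

send_rows(plan=[[[0,0,0,0,0,0,1],[0,0,0,0,0,0,1],[0,0,0,0,0,0,1],[0,0,0,0,0,0,1],[0,0,0,0,0,0,1],[0,0,0,0,0,0,1],[0,0,0,0,0,0,1],[0,0,0,0,0,0,1]]])

```text
t: 17.98
tool_pos: [0.6089, 0.2438, 0.059]
orientation: [-168.7, 89.9, -97.8]
contact_force: [-0.6, -2.5, 2.2]
opening: 0.012
```

Run:
```python
from h import *
th=np.radians(-18.95);d=np.array([np.sin(-th),np.cos(th)])
s=observe();print(s["contact_force"],s["opening"],s["tool_pos"]);y=(s["tool_pos"][:2]-[.5708,.129])@d;print("dock y",y,"to go",y-.035)
cv2.imwrite("pics/w12.png",get_image("wrist"))
```

```text
[-0.56378262 -2.4608721   2.18974797] 0.012000284994347346 [0.60894397 0.24381356 0.05896706]
dock y 0.12097791927422233 to go 0.08597791927422233
```

View pics/w12.png

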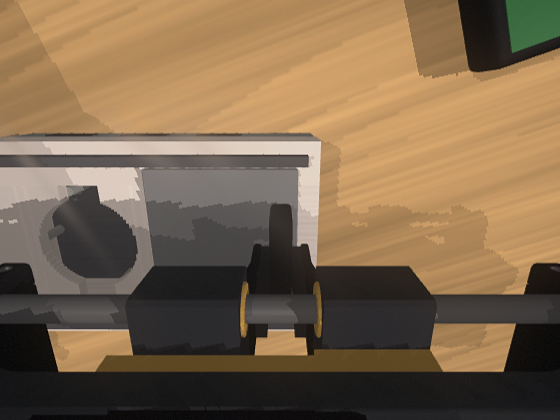

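Gripped at 12.0 mm, the bar's thickness. Sliding closed along tool −z, about 0.086 to go.

send_rows(plan=[[[0,0,-0.005,0,0,0,1],[0,0,-0.01,0,0,0,1],[0,0,-0.012,0,0,0,1],[0,0,-0.012,0,0,0,1],[0,0,-0.012,0,0,0,1],[0,0,-0.01,0,0,0,1],[0,0,-0.008,0,0,0,1],[0,0,-0.005,0,0,0,1],[0,0,0,0,0,0,1],[0,0,0,0,0,0,1]]])

```text
t: 18.87
tool_pos: [0.5843, 0.1728, 0.0589]
orientation: [-180.0, 89.8, -109.2]
contact_force: [0.4, -2.3, 3.0]
opening: 0.0114
```

```bash
cat > y.py <<'E'
from h import *
th=np.radians(-18.95);d=np.array([np.sin(-th),np.cos(th)])
s=observe();f=s["contact_force"];print("F",f,"F along y",f[:2]@d,s["opening"],s["tool_pos"]);r=s["tool_pos"][:2]-[.5708,.129];y=r@d;print("dock y",y,"to go",y-.035,"dock x",r@[d[1],-d[0]])
E
python3 y.py
```

```text
F [ 0.4154296  -2.29876397  3.0206315 ] F along y -2.039268490782679 0.011352507767136668 [0.58434232 0.17279908 0.05894652]
dock y 0.045823045110173294 to go 0.01082304511017329 dock x -0.0014150864177895394
```

send_rows(plan=[[[0,0,-0.004,0,0,0,1],[0,0,-0.003,0,0,0,1],[0,0,-0.002,0,0,0,1],[0,0,0,0,0,0,1],[0,0,0,0,0,0,1]]])

```text
t: 19.28
tool_pos: [0.5819, 0.1659, 0.0589]
orientation: [-92.2, 90.0, -21.3]
contact_force: [2.1, 0.8, 1.2]
opening: 0.0116
```

```bash
python3 y.py
```

```text
F [2.14233281 0.75057762 1.21498229] F along y 1.4056054518377705 0.011599866259325645 [0.58194057 0.16593741 0.05893664]
dock y 0.03855330677921244 to go 0.0035533067792124368 dock x -0.0014583887875855026
```

send_rows(plan=[[[0,0,-0.0015,0,0,0,1],[0,0,-0.0015,0,0,0,1],[0,0,0,0,0,0,1],[0,0,0,0,0,0,1]]])

```text
t: 19.62
tool_pos: [0.5809, 0.163, 0.059]
orientation: [-91.1, 90.0, -20.2]
contact_force: [2.6, 0.9, 1.6]
opening: 0.0116
```

```bash
python3 y.py
```

```text
F [2.62553271 0.90104311 1.59142984] F along y 1.7048318040739971 0.011644277487478516 [0.5809317  0.16299543 0.05897313]
dock y 0.03544315011591623 to go 0.00044315011591622433 dock x -0.0014571898774899952
```

Only friction so far, no end stop. Continuing.

send_rows(plan=[[[0,0,-0.0015,0,0,0,1],[0,0,-0.0015,0,0,0,1],[0,0,0,0,0,0,1],[0,0,0,0,0,0,1]]])

```text
t: 19.95
tool_pos: [0.5805, 0.1617, 0.059]
orientation: [-12.4, 89.8, 58.5]
contact_force: [4.6, 4.3, -1.7]
opening: 0.0116
```

```bash
python3 y.py
```

```text
F [ 4.62822366  4.32410865 -1.70912558] F along y 5.5927348381286075 0.011640054406609795 [0.58049142 0.16170083 0.05901833]
dock y 0.03407573642928388 to go -0.0009242635707161218 dock x -0.0014531943759787495
```

send_rows(plan=[[[0,0,-0.0015,0,0,0,1],[0,0,0,0,0,0,1],[0,0,0,0,0,0,1]]])

```text
t: 20.2
tool_pos: [0.5805, 0.1618, 0.059]
orientation: [-9.2, 89.6, 61.7]
contact_force: [6.3, 6.7, -4.9]
opening: 0.0113
```

```bash
python3 y.py
```

```text
F [ 6.30357406  6.68436399 -4.86743756] F along y 8.369128000397781 0.01128833749383041 [0.58049506 0.16175789 0.0590341 ]
dock y 0.0341308863478641 to go -0.0008691136521359055 dock x -0.0014682805980510492
```

The end stop is reached: force rose to 8 N with no further motion. I'll take off the overshoot, release and rise.

send_rows(plan=[[[0,0,0.0025,0,0,0,1],[0,0,0,0,0,0,0.3],[0,0,0,0,0,0,0],[0,0,0,0,0,0,0],[0,0,0,0,0,0,0],[0,0,0,0,0,0,0],[0,0,0,0,0,0,0]]])

```text
t: 20.78
tool_pos: [0.5798, 0.1608, 0.0586]
orientation: [148.8, 89.9, -140.4]
contact_force: [0.1, 0.2, -0.4]
opening: 0.0407
```

send_rows(plan=[[[-0.01,0,0,0,0,0,0],[-0.02,0,0,0,0,0,0],[-0.025,0,0,0,0,0,0],[-0.025,0,0,0,0,0,0],[-0.025,0,0,0,0,0,0],[-0.025,0,0,0,0,0,0],[-0.01,0,0,0,0,0,0],[0,0,0,0,0,0,0],[0,0,0,0,0,0,0]]])

```text
t: 21.53
tool_pos: [0.58, 0.1609, 0.1986]
orientation: [-145.1, 90.0, -74.2]
contact_force: [0.5, -0.7, 0.3]
opening: 0.0433
```

```bash
python3 y.py
python3 - <<'E'
from h import *
np.save("pics/T13.npy",toolT())
cv2.imwrite("pics/w13.png",get_image("wrist"));cv2.imwrite("pics/s13.png",get_image("scene"));cv2.imwrite("pics/t13.png",get_image("top"))
E
```

```text
F [ 0.45921176 -0.71270999  0.31537994] F along y -0.524957005242403 0.04325907117504908 [0.57996304 0.16089942 0.19863553]
dock y 0.03314618247769639 to go -0.0018538175223036107 dock x -0.001692687919338984
```

View pics/w13.png

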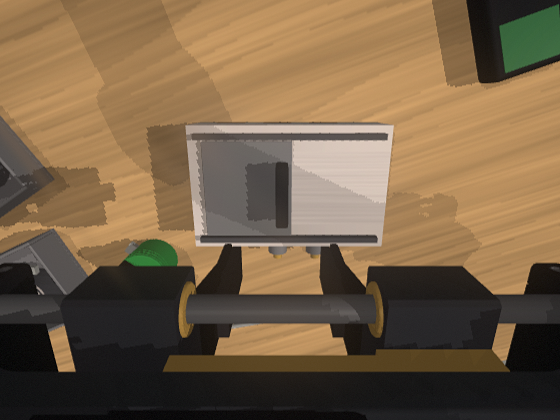

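View pics/s13.png

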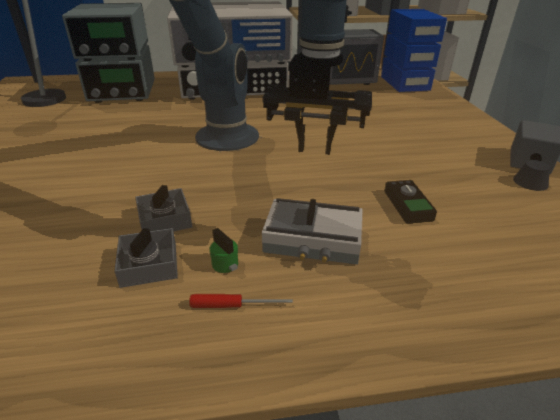

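View pics/t13.png

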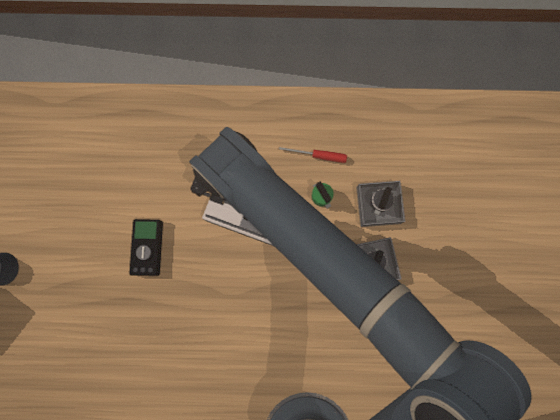

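The pictures show:
- The socket is fully covered, with plate edges at columns 202 and 292 in the wrist view.
- The module is upright in its bin at scene (163,205).
- The spare, screwdriver and meter are at their starting pixels.

A last check of the shutter edge follows, then I'll hand in.

Run:
```python
from h import *
T=wT(np.load("pics/T13.npy"))
th=np.radians(-18.95);d=np.array([np.sin(-th),np.cos(th)])
c=ray("wrist",[(292,165),(203,165)],.066,T);print((c-[.5708,.129])@d)
c=ray("wrist",[(392,126),(188,126)],.06,T);print((c-[.5708,.129])@d,"expect .145,-.06")
job_done()
```

```text
[ 0.04586653 -0.04329728]
[ 0.1441767  -0.05655728] expect .145,-.06
the job is handed in; nothing more can be done
```

I turned the module anticlockwise by about 60°, lifted it out and set it down in the empty bin. I then slid the shutter to its end stop, released it and raised the arm clear. The job was handed in at about 22 s; no verdict was reported.

**Last checks**
- **Module:** It was placed with the tool about 1 mm from the bin centre and stands upright in the scene view.
- **Shutter:** The plate edges measured +45.9 and −43.3 mm from the socket axis, where fully closed is ±45. Force also rose to 8 N at the stop with no further motion.
- **Bystanders:** The spare, screwdriver and meter look unmoved in the camera views. I compared them by eye, not by measurement.

**One failed step:** My first grasp closed on nothing. The fingertips appear to end about 23 mm short of the stated TCP, judging from the wrist and scene pictures. I reopened, went lower while watching the force, and the second grasp held.

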